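# Sort gas cartridges into full and spent racks by weight

## Robot

A 7-joint arm with a two-finger parallel gripper is mounted at the origin on a cart in front of the work surface, level with it; the furniture and walls round the work are solid. World frame = base frame: x ahead of the robot, y to its left, z up, the work surface at z = 0. Lengths are in mm, angles in rad, forces in N, time in s.
With the tool pointing down it reaches from about 350 to 900 mm from the base axis. Payload 19.9 kg.
Tool frame: the origin (TCP) lies at the very end of the fingers, on their centre line; the grasp point (between the pads) lies 19 mm behind it (robot.hold_point_z is the z of the grasp point in the tool frame, in mm); z points along the fingers, y is the line along which they close (so a half turn about z gives the same grasp; the last joint's range is limited). The gripper opens to 85 mm and grips with 20 to 120 N. Pads are 22 mm wide; open, the fingers measure 114 mm over their backs; the gripper's body (76 mm by 85 mm) begins 54 mm behind the grasp point. The pads swing forward as they close: fully open they stand 13 mm farther back than shut.
Start: joints at [-1.363, 0.417, -0.01, 1.614, 0.005, 1.111, -0.053], TCP at [154.497, 605.584, 231.26] pointing down, gripper open.
Joint ranges: [-2.81, 2.81], [-0.39, 2.02], [-1.27, 1.25], [0.06, 2.57], [-1.19, 4.33], [0.19, 2], [-2.82, 2.82]. Speed limits (rad/s): [1.89, 1.89, 2.39, 2.39, 3.01, 3.01, 3.01].

## Interface

Orientations are given as a unit quaternion [w, x, y, z].
In Python, from plant import readout, vision, workorder, robot gives the robot as it stands.
- The arm moves only by the tool move_arm, never from a script. Its argument "series" is a list that holds one entry, the list of rows, each a list of 7 numbers: the turn, a rotation vector about the tool's x, y, z in rad, then the shift along the tool's x, y, z in m, then the finger opening in m, from 0 to 0.0854. In form: [[[wx, wy, wz, dx, dy, dz, fingers], ...]]. A call has 1 to 20 rows; each row is the pose to reach, as a shift and turn from the pose commanded when the call began, along the tool's axes at that moment; what a row does not reach only later rows make up. A row lasts 1/12 s, in which the tool goes at most 41.7 mm and 7.16 degrees, less where a joint would pass 70% of its speed; a pose out of reach is approached as far as the arm can. A call with a gripper value outside its range is refused whole. The fingers move at their own pace and stop on an object; "force" is the grip in N (left out, the last holds). Time passes only in rows, so rows that repeat a pose let the fingers close. It gives the time, the measured TCP pose, the force, the opening and the grip force at its end, in the units of the state.
- readout.state(): the state, without advancing time (a new reading comes with each control period).
- vision.camera(name): name is "scene" or "top"; returns (picture, depth): 480x640x3 uint8, red, green, blue; 480x640 float32, mm along the optical axis (not along the pixel's ray), 0 where there is no reading.
- vision.camera_model(name): a dict with "vfov" (degrees; the focal length in pixels is half the picture's height over the tangent of half this angle, whatever the lens; pixels are square), "cx", "cy" (the principal point, pixels), "k1" (the pictures are not rectified: a ray, as slopes to the right and down, at radius r is drawn at 1 + k1 r^2 times it, then the intrinsics apply), "cam_to_world" (4x4, takes a point from camera to world coordinates). Camera axes: x right, y down, z forward; pixel columns grow to the right and rows downward; lengths in mm; the calibration is good to about 2 mm. A picture is of the moment at which its call begins. camera_model takes no time and is no camera call.
- workorder.close_job(): hands the job in; it is judged then, once.
The state is a dict: "time": time; "joints": joint angles; "joint_velocities": joint speeds; "tau": joint torques, N m; "position": TCP position; "eef_rot": TCP orientation; "contact_force": force on the tool from outside, world axes, zero at the start; "ft_torque": the same for the moment, N m; "opening": finger opening in mm; "finger_force": force on a finger pad.
Only numpy, scipy, OpenCV 4.12 (cv2) and the standard library are available. Lean on these libraries where they do the work, as an engineer would, in place of code of your own. Each camera call takes 0.05 s, during which the arm holds its last target. There are 200 camera calls.

## Task

One of the two identical-looking gas cartridges is full and the other spent: lift one just clear of the bench (never more than about 10 cm) to tell by its weight. Then slide each upright into its rack, the heavy one into the rack with the tall backboard and the light one into the rack with the low backboard, under the rails and back until it presses firmly but gently on the sprung stop, and let it stand there. Do not tip the cartridges or disturb the tape measure, spanner and torch.

Things in the scene. Friction and masses are not known exactly. Their poses are not given: they have to be found in the camera images.
- cartridge_1: steel gas cartridge, upright, full or spent (one of each, looks the same). Origin centre of underside, z up. Black foot flange 56 dia, 7 thick; body 44 dia up to z=70; grip collar 36 dia z=77-110; brass stub to z=119. Full weighs 0.40-0.50 kg (4-5 N), spent 0.14 kg (1.4 N); contents may rattle.
- cartridge_2: steel gas cartridge, upright, full or spent (one of each, looks the same). Origin centre of underside, z up. Black foot flange 56 dia, 7 thick; body 44 dia up to z=70; grip collar 36 dia z=77-110; brass stub to z=119. Full weighs 0.40-0.50 kg (4-5 N), spent 0.14 kg (1.4 N); contents may rattle.
- full_rack: rack for the full (heavy) cartridge, known by its tall backboard, 120 mm above the bench at x=83 to 89 mm. Fixed. Aluminium base plate 200x90, 6 thick, x=-110 to +90 mm. Origin on the bench under the lane's middle line; x runs along the lane from its open mouth (towards the robot) to the stop, z up.
- full_mouth (a point): point on the plate's upper face, 6 mm above the bench, on the open apron (rack x=-110 to -60): set a cartridge down here, at rack x=-85, then slide it to +x. Dark rails, x=-30 to 85, leave 62 mm for the foot; their lips (51 apart, underside 12, top 17 above the plate) overhang it, so it cannot enter from above. Rails and lips flare out to 15-20 mm wider at x=-60.
- full_stop_mid (a point): middle of the span, 64 mm above the bench, where the sprung stop's slick black pad (26x16) may be: its untouched face is at rack x=12 to 48 mm, unknown, find it by feel (cartridge centre then at x=-10 to 26). Spring 2.5 N/mm. Home = pressed with over 5 N (8-12 good), 16 N damages it; a dragging foot adds up to 4 N. It springs back a few mm on release.
- spent_rack: rack for the spent (light) cartridge, known by its low backboard, only 80 mm above the bench; in all else the same as full_rack, same origin and axes.
- spent_mouth (a point): as full_mouth, on the spent rack
- spent_stop_mid (a point): as full_stop_mid, on the spent rack; its pad is set separately
- tape_measure: yellow pocket tape measure, 35 x 74 x 63 mm, bystander; origin: centre of the underside
- spanner: steel spanner lying flat, 183 x 26 x 8 mm, bystander; origin: centre of the underside
- torch: black torch lying down, 35 x 115 x 36 mm, bystander; origin: centre of the underside
Mind the look-alikes: they are no part of the job. What is shaped like the cartridge_1 but orange or pink is not meant.

How it is judged (in metres and radians):
On the way, in this order (a step that is already met when the one before it is completed fails the run):
1. a cartridge is lifted clear of the bench (height (world z) of any of cartridge_1, cartridge_2 above 0.01 m), for 0.2 s.
2. a cartridge has been slid into a rack and presses on its sprung stop with more than 5 N ((((x of cartridge_1 in the frame of full_rack between -0.02 and 0.045 m and y of cartridge_1 in the frame of full_rack between -0.008 and 0.008 m and z of cartridge_1 in the frame of full_rack below 0.014 m and angle between cartridge_1's own z axis and vertical below 0.15 rad) and contact force between cartridge_1 and full_pad_c0 above 5 N) or ((x of cartridge_1 in the frame of spent_rack between -0.02 and 0.045 m and y of cartridge_1 in the frame of spent_rack between -0.008 and 0.008 m and z of cartridge_1 in the frame of spent_rack below 0.014 m and angle between cartridge_1's own z axis and vertical below 0.15 rad) and contact force between cartridge_1 and spent_pad_c0 above 5 N) or ((x of cartridge_2 in the frame of full_rack between -0.02 and 0.045 m and y of cartridge_2 in the frame of full_rack between -0.008 and 0.008 m and z of cartridge_2 in the frame of full_rack below 0.014 m and angle between cartridge_2's own z axis and vertical below 0.15 rad) and contact force between cartridge_2 and full_pad_c0 above 5 N) or ((x of cartridge_2 in the frame of spent_rack between -0.02 and 0.045 m and y of cartridge_2 in the frame of spent_rack between -0.008 and 0.008 m and z of cartridge_2 in the frame of spent_rack below 0.014 m and angle between cartridge_2's own z axis and vertical below 0.15 rad) and contact force between cartridge_2 and spent_pad_c0 above 5 N))), for 0.1 s.
3. with the first still in its rack, the other cartridge presses on the other rack's stop with more than 5 N (((((x of cartridge_1 in the frame of full_rack between -0.02 and 0.045 m and y of cartridge_1 in the frame of full_rack between -0.008 and 0.008 m and z of cartridge_1 in the frame of full_rack below 0.014 m and angle between cartridge_1's own z axis and vertical below 0.15 rad) and contact force between cartridge_1 and full_pad_c0 above 5 N) and (x of cartridge_2 in the frame of spent_rack between -0.02 and 0.045 m and y of cartridge_2 in the frame of spent_rack between -0.008 and 0.008 m and z of cartridge_2 in the frame of spent_rack below 0.014 m and angle between cartridge_2's own z axis and vertical below 0.15 rad)) or (((x of cartridge_1 in the frame of spent_rack between -0.02 and 0.045 m and y of cartridge_1 in the frame of spent_rack between -0.008 and 0.008 m and z of cartridge_1 in the frame of spent_rack below 0.014 m and angle between cartridge_1's own z axis and vertical below 0.15 rad) and contact force between cartridge_1 and spent_pad_c0 above 5 N) and (x of cartridge_2 in the frame of full_rack between -0.02 and 0.045 m and y of cartridge_2 in the frame of full_rack between -0.008 and 0.008 m and z of cartridge_2 in the frame of full_rack below 0.014 m and angle between cartridge_2's own z axis and vertical below 0.15 rad)) or (((x of cartridge_2 in the frame of full_rack between -0.02 and 0.045 m and y of cartridge_2 in the frame of full_rack between -0.008 and 0.008 m and z of cartridge_2 in the frame of full_rack below 0.014 m and angle between cartridge_2's own z axis and vertical below 0.15 rad) and contact force between cartridge_2 and full_pad_c0 above 5 N) and (x of cartridge_1 in the frame of spent_rack between -0.02 and 0.045 m and y of cartridge_1 in the frame of spent_rack between -0.008 and 0.008 m and z of cartridge_1 in the frame of spent_rack below 0.014 m and angle between cartridge_1's own z axis and vertical below 0.15 rad)) or (((x of cartridge_2 in the frame of spent_rack between -0.02 and 0.045 m and y of cartridge_2 in the frame of spent_rack between -0.008 and 0.008 m and z of cartridge_2 in the frame of spent_rack below 0.014 m and angle between cartridge_2's own z axis and vertical below 0.15 rad) and contact force between cartridge_2 and spent_pad_c0 above 5 N) and (x of cartridge_1 in the frame of full_rack between -0.02 and 0.045 m and y of cartridge_1 in the frame of full_rack between -0.008 and 0.008 m and z of cartridge_1 in the frame of full_rack below 0.014 m and angle between cartridge_1's own z axis and vertical below 0.15 rad)))), for 0.1 s.
At the end, for the whole second after the job is handed in: The heavy cartridge (over 2.8 N on the base plate) stands in the tall-backed rack, the light one in the low-backed, each at rest, within 0.15 rad of upright, underside under 14 mm above the bench, centre within 8 mm of the lane's middle and between x = -20 and +45 mm of its rack (((((x of cartridge_1 in the frame of full_rack between -0.02 and 0.045 m and y of cartridge_1 in the frame of full_rack between -0.008 and 0.008 m and z of cartridge_1 in the frame of full_rack below 0.014 m and angle between cartridge_1's own z axis and vertical below 0.15 rad) and contact force between cartridge_1 and full_rack_c0 above 2.8 N and linear speed of cartridge_1 below 0.01 m/s and angular speed of cartridge_1 below 0.1 rad/s) and ((x of cartridge_2 in the frame of spent_rack between -0.02 and 0.045 m and y of cartridge_2 in the frame of spent_rack between -0.008 and 0.008 m and z of cartridge_2 in the frame of spent_rack below 0.014 m and angle between cartridge_2's own z axis and vertical below 0.15 rad) and contact force between cartridge_2 and spent_rack_c0 between 0.5 and 2.8 N and linear speed of cartridge_2 below 0.01 m/s and angular speed of cartridge_2 below 0.1 rad/s)) or (((x of cartridge_2 in the frame of full_rack between -0.02 and 0.045 m and y of cartridge_2 in the frame of full_rack between -0.008 and 0.008 m and z of cartridge_2 in the frame of full_rack below 0.014 m and angle between cartridge_2's own z axis and vertical below 0.15 rad) and contact force between cartridge_2 and full_rack_c0 above 2.8 N and linear speed of cartridge_2 below 0.01 m/s and angular speed of cartridge_2 below 0.1 rad/s) and ((x of cartridge_1 in the frame of spent_rack between -0.02 and 0.045 m and y of cartridge_1 in the frame of spent_rack between -0.008 and 0.008 m and z of cartridge_1 in the frame of spent_rack below 0.014 m and angle between cartridge_1's own z axis and vertical below 0.15 rad) and contact force between cartridge_1 and spent_rack_c0 between 0.5 and 2.8 N and linear speed of cartridge_1 below 0.01 m/s and angular speed of cartridge_1 below 0.1 rad/s)))); the robot touches nothing.
It fails at once if a sprung stop is pressed with more than 16 N (contact force between any of cartridge_1, cartridge_2 and full_pad_c0 above 16 N or contact force between any of cartridge_1, cartridge_2 and spent_pad_c0 above 16 N).
It fails at once if a cartridge is raised more than 120 mm above the bench (height (world z) of any of cartridge_1, cartridge_2 above 0.12 m).
It fails at once if a cartridge is tipped by more than 30 degrees (angle between any of cartridge_1, cartridge_2's own z axis and vertical above 0.52 rad).
It fails at once if the tape measure, spanner or torch is moved by more than 30 mm (distance of any of tape_measure, spanner, torch from where it was at the start of the episode above 0.03 m).
It also fails if it takes over 66 s, if anything falls off the work surface, if the arm or the gripper's body presses on something with over 40 N, if the wrist force passes 120 N, or if a joint passes its speed limit or range.

## Working session

There is one attempt and no reset: what is moved stays moved. The work goes in short steps, Python scripts to look and compute and a tool call to move; the robot and the scene stay as the last step left them, time stands still between calls to the robot, and variables do not carry over. Pictures are saved under pics/ and viewed, at most 11 in all, crops included, and the job is handed in when it is done.

Besides the shell and the picture viewer there is one more tool, called after "Request:" as name(argument=value, ...), one argument or row to a line, values as JSON. move_arm: Moves the arm, as the interface text tells. Its arguments: {"type":"object","properties":{"series":{"type":"array"},"force":{"type":"number"}},"required":["series"]}

```bash
mkdir -p pics && cat > h.py <<'E'
import numpy as np, cv2
from plant import readout, vision, workorder, robot
def load(n):
    return np.load(f'{n}.npz')
def snap(n):
    p,d=vision.camera(n); m=vision.camera_model(n); np.savez(f'{n}.npz',p=p,d=d); cv2.imwrite(f'{n}_raw.png',p[:,:,::-1]); return p,d,m
def pts(n,uv,d=None,z=None):
    m=vision.camera_model(n); f=240/np.tan(np.radians(m['vfov'])/2)
    uv=np.atleast_2d(np.array(uv,float)); x=np.c_[(uv[:,0]-m['cx'])/f,(uv[:,1]-m['cy'])/f]
    u=x.copy()
    for _ in range(20): u=x/(1+m['k1']*(u**2).sum(1,keepdims=True))
    T=np.array(m['cam_to_world']); r=np.c_[u,np.ones(len(u))]@T[:3,:3].T; o=T[:3,3]
    if z is not None: return o+r*((z-o[2])/r[:,2])[:,None]
    return o+r*np.asarray(d,float).reshape(-1,1)
E
python3 - <<'E'
from h import *
for n in ('scene','top'):
    p,d,m=snap(n); cv2.imwrite(f'pics/{n}1.png',p[:,:,::-1]); print(n,m)
s=readout.state(); print({k:np.round(v,3) for k,v in s.items()})
E
```

```text
scene {'vfov': 44.826051183091394, 'cx': 331.59016285963276, 'cy': 236.51546467433602, 'k1': -0.135715066129274, 'cam_to_world': array([[ 7.12111331e-01, -3.17487062e-01,  6.26178423e-01,
        -3.59773384e+02],
       [-7.02022613e-01, -3.12030187e-01,  6.40157335e-01,
        -9.47294932e+02],
       [-7.85510093e-03, -8.95454704e-01, -4.45083329e-01,
         7.37651063e+02],
       [ 0.00000000e+00,  0.00000000e+00,  0.00000000e+00,
         1.00000000e+00]])}
top {'vfov': 46.44133328374306, 'cx': 319.45542041242794, 'cy': 239.83242897266942, 'k1': -0.14049233016627327, 'cam_to_world': array([[ 2.22297010e-02, -9.97969755e-01,  5.96842409e-02,
         4.81689804e+02],
       [-9.99643832e-01, -2.13058704e-02,  1.60707287e-02,
        -1.84667313e+01],
       [-1.47664765e-02, -6.00202308e-02, -9.98087934e-01,
         1.45311348e+03],
       [ 0.00000000e+00,  0.00000000e+00,  0.00000000e+00,
         1.00000000e+00]])}
{'time': np.float64(0.1), 'joints': array([-1.363,  0.418, -0.01 ,  1.614,  0.005,  1.111, -0.053]), 'joint_velocities': array([-0.001, -0.002,  0.002, -0.001,  0.   , -0.002, -0.001]), 'tau': array([ 1.0000e-03, -8.6582e+01,  6.8000e-01, -4.3563e+01,  1.9000e-02,
        5.0000e-03, -0.0000e+00]), 'position': array([154.413, 605.295, 230.72 ]), 'eef_rot': array([-0.   ,  0.125,  0.992, -0.001]), 'contact_force': array([-0.599, -0.068, -0.461]), 'ft_torque': array([-0.042,  0.043, -0.047]), 'finger_force': np.float64(0.0), 'opening': np.float64(85.7)}
```

View pics/scene1.png

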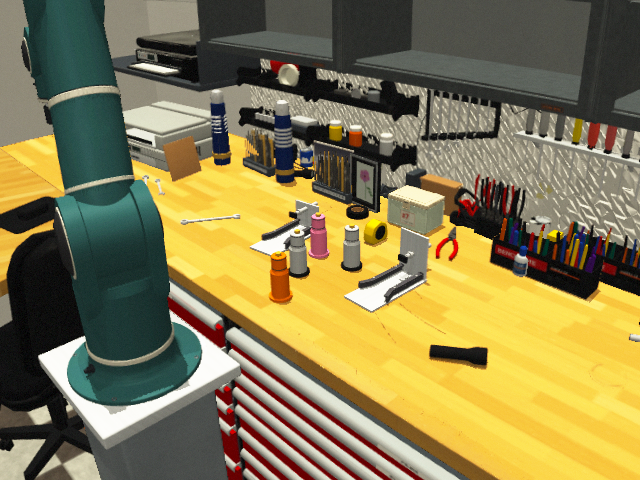

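View pics/top1.png

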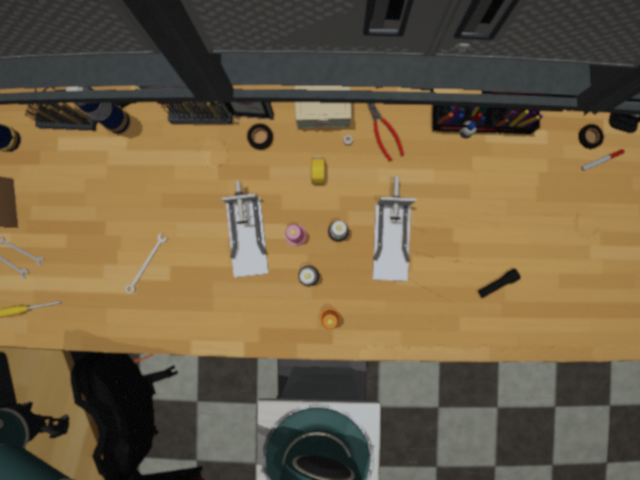

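The scene view shows steel cartridges at (299,252) and (352,247). Look-alikes are the orange one at (280,277) and the pink one at (318,235). The tall-backed rack is at (390,270) and the low-backed rack at (285,235).
In the top view the steel cartridges are at (339,230) and (308,275), pink is at (295,234) and orange at (330,319). The tall rack is on the right at (393,238) and the low rack on the left at (247,238). I choose the two grey/white ones and will check them in a close crop.

```bash
python3 - <<'E'
from h import *
p=load('top')['p'][160:340,210:430,::-1]
cv2.imwrite('pics/topcrop.png',cv2.resize(p,None,fx=3.3,fy=3.3,interpolation=cv2.INTER_CUBIC))
d=load('top')['d']
for uv in [(339,230),(308,275),(295,234),(330,319),(250,262),(391,270),(318,172),(160,250),(240,198),(395,199)]:
    print(uv,pts('top',uv,d[uv[1],uv[0]]).round(1))
E
```

```text
(339, 230) [[586.3 -43.3 115.2]]
(308, 275) [[477.   28.3 122.6]]
(295, 234) [[574.7  62.2 112.3]]
(330, 319) [[373.6 -26.2 118.7]]
(250, 262) [[506.7 183.8   6.9]]
(391, 270) [[ 494.  -181.6    8.6]]
(318, 172) [[737.2  11.6  53.6]]
(160, 250) [[532.9 427.5  -6.3]]
(240, 198) [[665.  204.9  70.3]]
(395, 199) [[ 662.7 -175.5  126. ]]
```

View pics/topcrop.png

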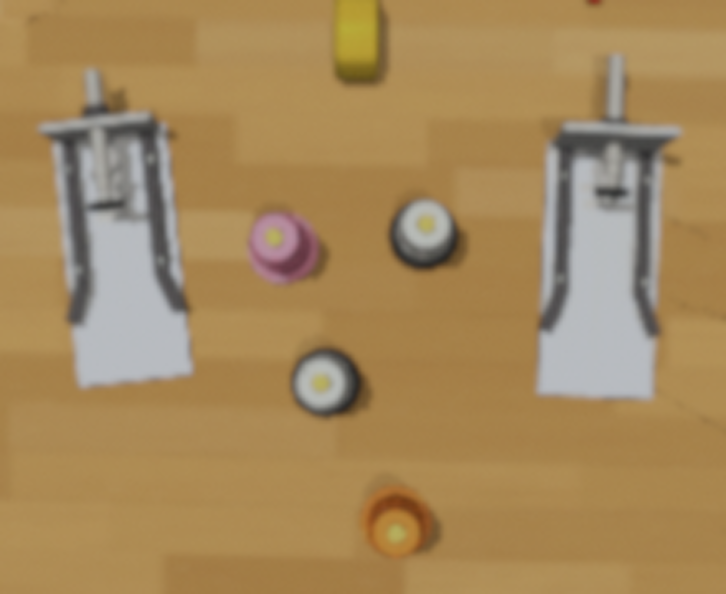

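The crop confirms that the two grey-white cartridges at (425,225) and (322,383) are steel, and that pink and orange are decoys. The left rack's plate corners at its mouth are (79,387) and (193,374). The right rack's are (537,395) and (653,399).

```bash
cat >> h.py <<'E'
def proj(n,P):
    m=vision.camera_model(n); f=240/np.tan(np.radians(m['vfov'])/2); T=np.array(m['cam_to_world'])
    q=(np.asarray(P,float)-T[:3,3])@T[:3,:3]; u=q[:,:2]/q[:,2:]; u=u*(1+m['k1']*(u**2).sum(1,keepdims=True))
    return u*f+[m['cx'],m['cy']]
def rect(n,pose,z,xs,ys):
    x0,y0,a=pose; X,Y=np.meshgrid(xs,ys,indexing='ij'); c,s=np.cos(a),np.sin(a)
    P=np.c_[(x0+c*X-s*Y).ravel(),(y0+s*X+c*Y).ravel(),np.full(X.size,z)]
    uv=proj(n,P).astype(np.float32).reshape(X.shape+(2,))
    return cv2.remap(load(n)['p'],uv[...,0],uv[...,1],cv2.INTER_CUBIC)
E
python3 - <<'E'
from h import *
f=lambda c:((np.array(c)+.5)/3.3-.5+[210,160])
out=[]
for name,c in {'spent':[(79,387),(193,374),(54,145),(163,125)],'full':[(537,395),(653,399),(548,140),(662,150)]}.items():
    w=pts('top',[f(x) for x in c],z=6)[:,:2]
    mid=(w[0]+w[1])/2; wd=np.linalg.norm(w[0]-w[1])
    dirs=[w[2]-w[0],w[3]-w[1]]; a=[np.arctan2(v[1],v[0]) for v in dirs]; e=w[0]-w[1]; a3=np.arctan2(-e[0],e[1])
    am=np.mean(a); o=mid+110*np.array([np.cos(am),np.sin(am)])
    print(name,w.round(1).tolist(),wd,a,a3,o)
    out.append((name,o[0],o[1],am))
ims=[]
for name,x,y,a in out:
    im=rect('top',(x,y,a),23,np.arange(110,-130,-.5),np.arange(60,-60.1,-.5))
    im=cv2.resize(im,None,fx=1.2,fy=1.2)
    ims.append(im)
cv2.imwrite('pics/rect.png',np.hstack(ims)[:,:,::-1]); print(ims[0].shape)
E
```

```text
spent [[467.0, 225.7], [479.4, 135.8], [658.1, 251.8], [675.6, 165.2]] 90.71533920614652 [np.float64(0.13552992947169923), np.float64(0.14852227805905382)] 0.1372455834071061 [582.05964917 196.34788657]
full [[468.9, -134.1], [467.6, -225.2], [669.8, -139.4], [663.9, -229.8]] 91.12499415548166 [np.float64(-0.02666977193406155), np.float64(-0.023381109123239492)] -0.014500505349950224 [ 578.24478984 -182.39843537]
(576, 289, 3)
```

View pics/rect.png

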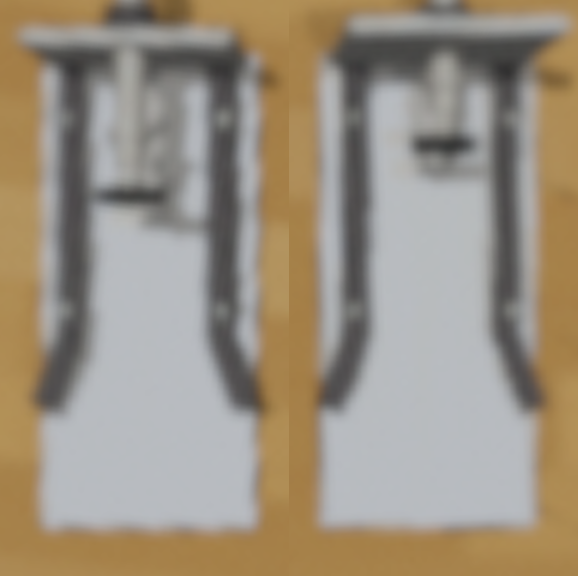

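```bash
cat >> h.py <<'E'
def goto(x,y,z,a):
    """tool-frame shift & turn from the present measured pose to TCP x,y,z with tool y = (-sin a, cos a), pointing down"""
    from scipy.spatial.transform import Rotation as R
    s=readout.state(); q=s['eef_rot']; r=R.from_quat([q[1],q[2],q[3],q[0]])
    t=R.from_matrix(np.array([[-np.cos(a),-np.sin(a),0],[-np.sin(a),np.cos(a),0],[0,0,-1]]).T)
    print('turn',(r.inv()*t).as_rotvec().round(4),'shift m',(r.inv().apply(np.array([x,y,z])-s['position'])/1000).round(4),'F',s['contact_force'].round(2),'t',s['time'],s['position'].round(1))
E
python3 - <<'E'
from h import *
f=lambda c:((np.array(c)+.5)/3.3-.5+[210,160])
print('stub z119',pts('top',[f((426,224)),f((320,383))],z=119).round(1))
p=load('top')['p']; d=load('top')['d']
# black flange: dark mask around each
for u,v in [(338,231),(308,276)]:
    g=cv2.cvtColor(p,cv2.COLOR_RGB2GRAY)[v-16:v+16,u-16:u+16]; m=(g<75)
    ys,xs=np.nonzero(m); c,r=cv2.minEnclosingCircle(np.c_[xs,ys].astype(np.float32)); print('flange',pts('top',(c[0]+u-16,c[1]+v-16),z=7).round(1),r*2.6)
# scene: stub guesses
pr=proj('scene',[[477,28,119],[586,-43,119]]); print(pr.round(1))
s=load('scene')['p'][200:310,260:440,::-1]; cv2.imwrite('pics/sc.png',cv2.resize(s,None,fx=4.4,fy=4.4,interpolation=cv2.INTER_CUBIC))
w=pts('top',[f((426,224)),f((320,383))],z=119)
goto(w[1][0],w[1][1],190,0.05)
E
```

```text
stub z119 [[591.9 -42.5 119. ]
 [475.2  31.7 119. ]]
flange [[590.8 -44.1   7. ]] 26.32325439453125
flange [[475.3  25.9   7. ]] 24.873524093627932
[[297.3 230. ]
 [349.1 225.1]]
turn [-1.100e-03 -1.000e-04 -2.997e-01] shift m [-0.4526 -0.4765  0.0413] F [-0.6  -0.07 -0.46] t 0.1 [154.4 605.3 230.7]
```

View pics/sc.png

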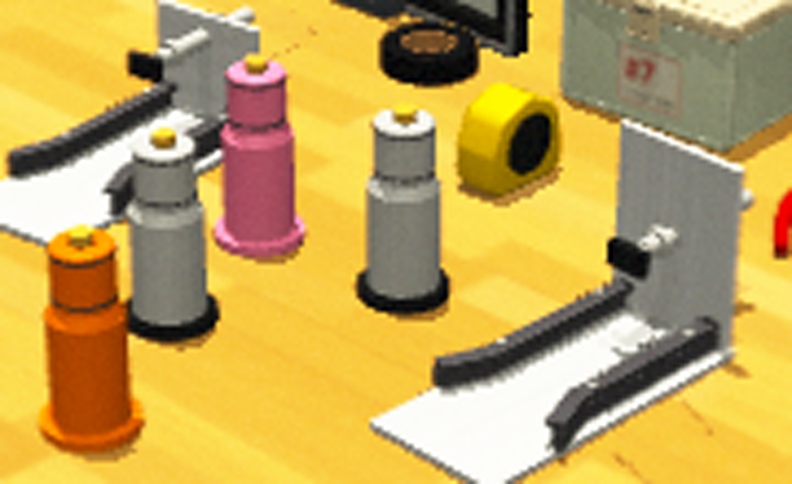

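The close view confirms the two grey cartridges, with stub tops at crop (163,131) and (404,108), i.e. scene pixels (297,230) and (352,224.5). Their positions agree to a few mm: A ≈ (476,29) and B ≈ (590,-43). Next I move above A.

Request:
move_arm(
  series=[
    [[0,0,-0.3,-0.454,-0.479,0.041,0.085],[0,0,-0.3,-0.454,-0.479,0.041,0.085],[0,0,-0.3,-0.454,-0.479,0.041,0.085],[0,0,-0.3,-0.454,-0.479,0.041,0.085],[0,0,-0.3,-0.454,-0.479,0.041,0.085],[0,0,-0.3,-0.454,-0.479,0.041,0.085],[0,0,-0.3,-0.454,-0.479,0.041,0.085],[0,0,-0.3,-0.454,-0.479,0.041,0.085],[0,0,-0.3,-0.454,-0.479,0.041,0.085],[0,0,-0.3,-0.454,-0.479,0.041,0.085],[0,0,-0.3,-0.454,-0.479,0.041,0.085],[0,0,-0.3,-0.454,-0.479,0.041,0.085],[0,0,-0.3,-0.454,-0.479,0.041,0.085],[0,0,-0.3,-0.454,-0.479,0.041,0.085],[0,0,-0.3,-0.454,-0.479,0.041,0.085],[0,0,-0.3,-0.454,-0.479,0.041,0.085],[0,0,-0.3,-0.454,-0.479,0.041,0.085],[0,0,-0.3,-0.454,-0.479,0.041,0.085],[0,0,-0.3,-0.454,-0.479,0.041,0.085],[0,0,-0.3,-0.454,-0.479,0.041,0.085]],
  ],
  force=40,
)

```text
time: 1.77
position: [475.6, 30.2, 190.2]
eef_rot: [-0.0, -0.026, 1.0, 0.0]
contact_force: [-0.4, 0.2, -0.9]
opening: 85.2
finger_force: 0.0
```

```bash
python3 - <<'E'
from h import *
goto(476,29,76,0.05); print(readout.state()['ft_torque'].round(3))
p,d,m=snap('scene'); cv2.imwrite('pics/s2.png',cv2.resize(p[100:320,200:440,::-1],None,fx=2.7,fy=2.7,interpolation=cv2.INTER_CUBIC))
E
```

```text
turn [ 0.0002 -0.0004  0.0017] shift m [-0.0004 -0.0012  0.1142] F [-0.41  0.21 -0.92] t 1.7667 [475.6  30.2 190.2]
[-0.008  0.007  0.041]
```

View pics/s2.png

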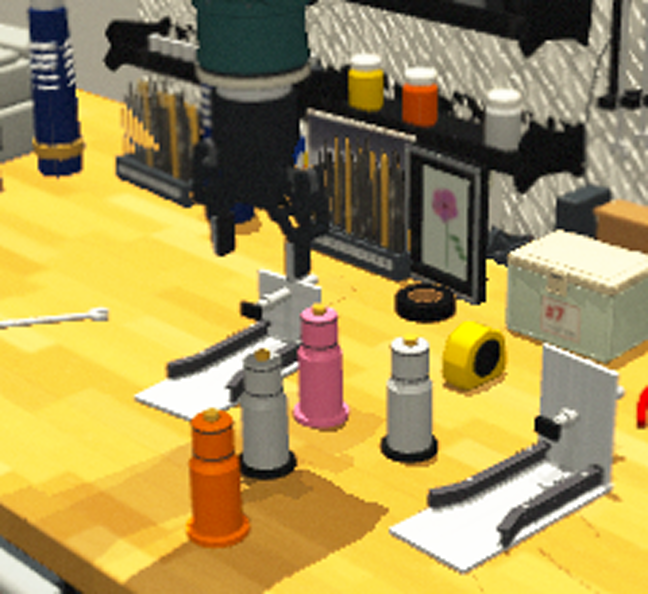

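The gripper is centred over A: fingertips at (222,250) and (297,272), stub at (263,352). I'll descend and grip.

Request:
move_arm(
  series=[
    [[0,0,0,0,-0.001,0.025,0.085],[0,0,0,0,-0.001,0.05,0.085],[0,0,0,0,-0.001,0.075,0.085],[0,0,0,0,-0.001,0.095,0.085],[0,0,0,0,-0.001,0.113,0.085],[0,0,0,0,-0.001,0.113,0.06],[0,0,0,0,-0.001,0.113,0.05],[0,0,0,0,-0.001,0.113,0.045],[0,0,0,0,-0.001,0.113,0.042],[0,0,0,0,-0.001,0.113,0.039],[0,0,0,0,-0.001,0.113,0.036],[0,0,0,0,-0.001,0.113,0.033],[0,0,0,0,-0.001,0.113,0.03],[0,0,0,0,-0.001,0.113,0.02],[0,0,0,0,-0.001,0.113,0.02],[0,0,0,0,-0.001,0.113,0.02]],
  ],
  force=40,
)

```text
time: 3.15
position: [476.9, 29.3, 78.4]
eef_rot: [0.001, -0.026, 1.0, 0.001]
contact_force: [-0.5, 6.1, 10.8]
opening: 35.5
finger_force: 38.7
```

Request:
move_arm(
  series=[
    [[0,0,0,0,0,-0.005,0.02],[0,0,0,0,0,-0.012,0.02],[0,0,0,0,0,-0.02,0.02],[0,0,0,0,0,-0.03,0.02],[0,0,0,0,0,-0.03,0.02],[0,0,0,0,0,-0.03,0.02],[0,0,0,0,0,-0.03,0.02],[0,0,0,0,0,-0.03,0.02],[0,0,0,0,0,-0.03,0.02],[0,0,0,0,0,-0.03,0.02]],
  ],
)

```text
time: 3.98
position: [475.8, 28.2, 107.0]
eef_rot: [-0.0, -0.025, 1.0, -0.0]
contact_force: [-0.3, -0.2, -4.6]
opening: 35.3
finger_force: 40.1
```

```bash
python3 - <<'E'
from h import *
goto(480,29,110,0)
p,d,m=snap('scene')
goto(480,29,110,0)
cv2.imwrite('pics/s3.png',cv2.resize(p[150:320,230:440,::-1],None,fx=3.3,fy=3.3,interpolation=cv2.INTER_CUBIC))
E
```

```text
turn [-0.0003 -0.0006  0.0502] shift m [-0.0042  0.0006 -0.003 ] F [-0.31 -0.22 -4.63] t 3.9833 [475.8  28.2 107. ]
turn [-0.0002 -0.0005  0.0501] shift m [-0.0041  0.0007 -0.0029] F [ 0.14 -0.55 -3.7 ] t 4.0333 [475.9  28.1 107.1]
```

View pics/s3.png

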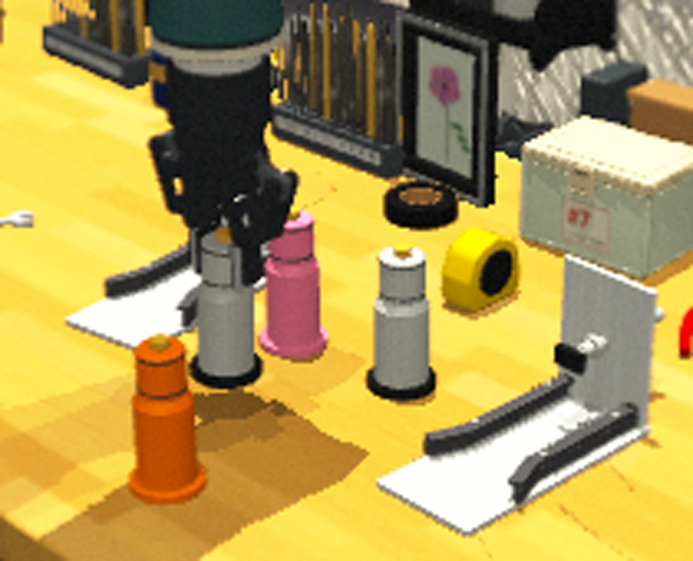

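The picture shows the cartridge held upright at (228,310), clear of the bench. The weight reading is noisy, so I'll average more readings.

```bash
python3 - <<'E'
from h import *
F=[]
for i in range(14):
    vision.camera('top'); F.append(readout.state()['contact_force'])
F=np.array(F); print(F.mean(0),F.std(0),F[:,2].round(1))
x,y,a=578.2,-182.0,-0.0235
X,Y=x-85*np.cos(a),y-85*np.sin(a); print(X,Y); goto(X,Y,107,a)
E
```

```text
[-0.04365679 -0.04731806 -4.13551596] [0.50552507 0.54882543 0.62913741] [-4.2 -3.5 -4.3 -3.8 -4.4 -3.9 -3.5 -5.  -4.8 -3.6 -3.7 -3.7 -5.7 -3.8]
493.2234695448822 -180.0026838481526
turn [-0.0001  0.0001  0.0737] shift m [-0.0067 -0.2088  0.0003] F [-0.53  0.01 -3.79] t 4.7333 [476.1  28.2 107.3]
```

The mean is about 4.1 N, so A is the full one and goes to the tall-backed rack on the right. Moving to its mouth.

Request:
move_arm(
  series=[
    [[0,0,0.007,-0.0007,-0.01,0,0.02],[0,0,0.014,-0.001,-0.03,0,0.02],[0,0,0.022,-0.002,-0.055,0,0.02],[0,0,0.03,-0.003,-0.08,0,0.02],[0,0,0.037,-0.004,-0.105,0,0.02],[0,0,0.045,-0.005,-0.13,0,0.02],[0,0,0.053,-0.005,-0.155,0,0.02],[0,0,0.06,-0.006,-0.178,0,0.02],[0,0,0.067,-0.006,-0.196,0,0.02],[0,0,0.074,-0.0067,-0.205,0,0.02],[0,0,0.074,-0.0067,-0.209,0,0.02],[0,0,0.074,-0.0067,-0.209,0,0.02],[0,0,0.074,-0.0067,-0.209,0,0.02],[0,0,0.074,-0.0067,-0.209,0.006,0.02],[0,0,0.074,-0.0067,-0.209,0.012,0.02],[0,0,0.074,-0.0067,-0.209,0.016,0.02],[0,0,0.074,-0.0067,-0.209,0.018,0.02],[0,0,0.074,-0.0067,-0.209,0.018,0.02],[0,0,0.074,-0.0067,-0.209,0.018,0.02]],
  ],
)

```text
time: 6.32
position: [493.2, -180.1, 89.2]
eef_rot: [-0.0, 0.012, 1.0, -0.0]
contact_force: [-0.5, -1.2, -5.1]
opening: 35.2
finger_force: 40.7
```

```bash
python3 - <<'E'
from h import *
F=[]
for i in range(4):
    p,d=vision.camera('top'); F.append(readout.state()['contact_force'])
print(np.mean(F,0).round(2)); x,y,a=578.2,-182.0,-0.0235
goto(x-85*np.cos(a),y-85*np.sin(a),87,a)
np.savez('top.npz',p=p,d=d)
q,_,_=snap('scene')
A=cv2.resize(p[170:310,340:450,::-1],None,fx=4,fy=4,interpolation=cv2.INTER_CUBIC)
B=cv2.resize(q[200:340,330:440,::-1],None,fx=4,fy=4,interpolation=cv2.INTER_CUBIC)
cv2.imwrite('pics/m1.png',cv2.resize(np.hstack([A,B]),None,fx=.9,fy=.9))
E
```

```text
[-0.09  0.1  -4.15]
turn [-0.0001  0.0003 -0.0003] shift m [0.0001 0.0002 0.0025] F [-0.86  0.03 -5.58] t 6.5167 [ 493.3 -180.2   89.5]
```

View pics/m1.png

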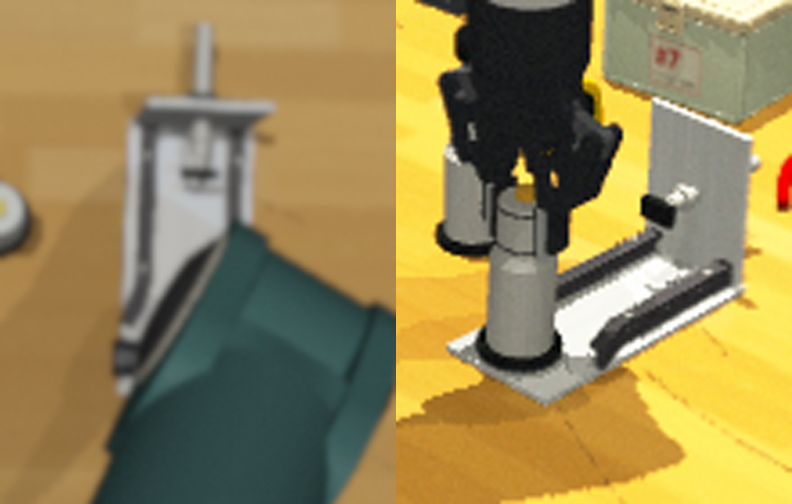

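The cartridge is upright and centred over the apron: right half, foot at (520,352), pad at (658,210). I'll lower it to about 2 mm over the plate and slide in to x≈-20, watching side force.

Request:
move_arm(
  series=[
    [[0,0,0,0,0,0.003,0.02],[0,0,0,0,0,0.003,0.02],[0,0,0,-0.004,0,0.003,0.02],[0,0,0,-0.01,0,0.003,0.02],[0,0,0,-0.017,0,0.003,0.02],[0,0,0,-0.024,0,0.003,0.02],[0,0,0,-0.031,0,0.003,0.02],[0,0,0,-0.037,0,0.003,0.02],[0,0,0,-0.043,0,0.003,0.02],[0,0,0,-0.048,0,0.003,0.02],[0,0,0,-0.053,0,0.003,0.02],[0,0,0,-0.057,0,0.003,0.02],[0,0,0,-0.061,0,0.003,0.02],[0,0,0,-0.065,0,0.003,0.02],[0,0,0,-0.065,0,0.003,0.02],[0,0,0,-0.065,0,0.003,0.02]],
  ],
)

```text
time: 7.9
position: [558.2, -181.8, 86.3]
eef_rot: [-0.0, 0.012, 1.0, -0.0]
contact_force: [-0.0, -0.5, -3.9]
opening: 35.1
finger_force: 40.7
```

```bash
cat >> h.py <<'E'
def avg(n=4,rack=None):
    F=[]
    for i in range(n): vision.camera('top'); s=readout.state(); F.append(np.r_[s['contact_force'],s['ft_torque']])
    F=np.array(F); p=s['position']
    if rack: x,y,a=rack; d=p[:2]-[x,y]; c,t=np.cos(a),np.sin(a); print('rack x,y',(c*d[0]+t*d[1]).round(1),(-t*d[0]+c*d[1]).round(1))
    print('F',F.mean(0).round(2),'sd',F.std(0)[:3].round(2),'pos',p.round(1),'t',s['time'],'open',s['opening'])
FULL=(578.2,-182.0,-0.0235); SPENT=(582.0,196.2,0.14)
E
python3 -c "
from h import *
avg(5,FULL)"
```

```text
rack x,y -20.2 -0.3
F [-0.07  0.07 -4.47 -0.01 -0.   -0.  ] sd [0.38 0.71 0.38] pos [ 558.  -181.8   86.4] t 8.15 open 35.17263439357956
```

```bash
python3 -c "
from h import *
w=pts('scene',(402.6,258.3),z=64)[0]; d=w[:2]-[578.2,-182]; a=FULL[2]; print(w, np.cos(a)*d[0]+np.sin(a)*d[1], -np.sin(a)*d[0]+np.cos(a)*d[1])
# spent pad from crop sc.png: (145,66)/4.4
w=pts('scene',(260+145/4.4,200+66/4.4),z=64)[0]; d=w[:2]-[582,196.2]; a=.14; print(w, np.cos(a)*d[0]+np.sin(a)*d[1], -np.sin(a)*d[0]+np.cos(a)*d[1])
"
```

```text
[ 625.27695569 -185.23010766   64.        ] 47.13985770546629 -2.1230091557784667
[607.26191309 196.1516849   64.        ] 25.00800839235572 -3.5729684201037193
```

Request:
move_arm(
  series=[
    [[0,0,0,-0.003,0,0,0.02],[0,0,0,-0.006,0,0,0.02],[0,0,0,-0.009,0,0,0.02],[0,0,0,-0.012,0,0,0.02],[0,0,0,-0.015,0,0,0.02],[0,0,0,-0.018,0,0,0.02],[0,0,0,-0.021,0,0,0.02],[0,0,0,-0.024,0,0,0.02],[0,0,0,-0.027,0,0,0.02],[0,0,0,-0.03,0,0,0.02],[0,0,0,-0.032,0,0,0.02],[0,0,0,-0.034,0,0,0.02],[0,0,0,-0.034,0,0,0.02],[0,0,0,-0.034,0,0,0.02]],
  ],
)

```text
time: 9.32
position: [592.2, -182.6, 86.3]
eef_rot: [-0.0, 0.012, 1.0, -0.0]
contact_force: [0.3, -0.1, -4.1]
opening: 34.9
finger_force: 40.7
```

```bash
python3 -c "
from h import *
avg(5,FULL)"
```

```text
rack x,y 13.9 -0.2
F [-0.15 -0.52 -4.27 -0.01 -0.   -0.01] sd [0.37 0.26 0.38] pos [ 592.1 -182.6   86.4] t 9.5667 open 35.18826836782237
```

Request:
move_arm(
  series=[
    [[0,0,0,-0.001,0,0,0.02],[0,0,0,-0.002,0,0,0.02],[0,0,0,-0.003,0,0,0.02],[0,0,0,-0.004,0,0,0.02],[0,0,0,-0.005,0,0,0.02],[0,0,0,-0.005,0,0,0.02],[0,0,0,-0.005,0,0,0.02]],
  ],
)

```text
time: 10.15
position: [597.2, -182.7, 86.3]
eef_rot: [-0.0, 0.012, 1.0, -0.0]
contact_force: [0.6, 0.7, -4.1]
opening: 35.2
finger_force: 40.7
```

```bash
python3 -c "
from h import *
avg(4,FULL)"
```

```text
rack x,y 19.0 -0.2
F [-0.12 -0.25 -4.69 -0.   -0.01  0.02] sd [0.4  0.39 0.26] pos [ 597.2 -182.7   86.3] t 10.35 open 35.21686286819828
```

Request:
move_arm(
  series=[
    [[0,0,0,-0.001,0,0,0.02],[0,0,0,-0.002,0,0,0.02],[0,0,0,-0.003,0,0,0.02],[0,0,0,-0.004,0,0,0.02],[0,0,0,-0.004,0,0,0.02],[0,0,0,-0.004,0,0,0.02]],
  ],
)

```text
time: 10.85
position: [600.8, -182.8, 86.1]
eef_rot: [-0.0, 0.012, 1.0, 0.0]
contact_force: [-4.8, 0.3, -3.0]
opening: 34.8
finger_force: 40.9
```

```bash
python3 -c "
from h import *
avg(4,FULL)"
```

```text
rack x,y 22.8 -0.2
F [-5.01  0.6  -4.22  0.08  1.17 -0.  ] sd [0.46 0.12 0.47] pos [ 601.  -182.7   86.2] t 11.05 open 35.02918260308812
```

Request:
move_arm(
  series=[
    [[0,0,0,-0.0007,0,0,0.02],[0,0,0,-0.0014,0,0,0.02],[0,0,0,-0.002,0,0,0.02],[0,0,0,-0.002,0,0,0.02],[0,0,0,-0.002,0,0,0.02]],
  ],
)

```text
time: 11.47
position: [602.6, -182.8, 86.1]
eef_rot: [-0.001, 0.012, 1.0, 0.0]
contact_force: [-7.8, 0.8, -3.6]
opening: 35.2
finger_force: 40.2
```

```bash
python3 -c "
from h import *
avg(6,FULL)"
```

```text
rack x,y 24.4 -0.3
F [-7.89  0.77 -2.68  0.14  1.82 -0.03] sd [0.24 0.24 0.44] pos [ 602.6 -182.9   86.1] t 11.7667 open 35.366044048925865
```

Request:
move_arm(
  series=[
    [[0,0,0,-0.0007,0,0,0.02],[0,0,0,-0.0007,0,0,0.02],[0,0,0,-0.0007,0,0,0.02],[0,0,0,-0.0007,0,0,0.02],[0,0,0,0.001,0,0,0.02],[0,0,0,0.002,0,0,0.02],[0,0,0,0.003,0,0,0.02],[0,0,0,0.0035,0,0.0005,0.02],[0,0,0,0.0035,0,0.001,0.02],[0,0,0,0.0035,0,0.0015,0.02],[0,0,0,0.0035,0,0.002,0.02],[0,0,0,0.0035,0,0.002,0.02]],
  ],
)

```text
time: 12.77
position: [599.9, -182.8, 84.5]
eef_rot: [0.0, 0.012, 1.0, -0.0]
contact_force: [-1.0, 0.3, -2.9]
opening: 34.9
finger_force: 40.7
```

```bash
python3 -c "
from h import *
avg(5,FULL)"
```

```text
rack x,y 21.6 -0.2
F [-2.34  0.34 -2.52  0.06  0.48 -0.03] sd [0.55 0.48 0.29] pos [ 599.8 -182.7   84.4] t 13.0167 open 34.83335345471265
```

Request:
move_arm(
  series=[
    [[0,0,0,0.0008,0,0.0003,0.02],[0,0,0,0.0008,0,0.0005,0.02],[0,0,0,0.0008,0,0.0005,0.037],[0,0,0,0.0008,0,0.0005,0.042],[0,0,0,0.0008,0,0.0005,0.05],[0,0,0,0.0008,0,0.0005,0.06],[0,0,0,0.0008,0,0.0005,0.075],[0,0,0,0.0008,0,0.0005,0.085],[0,0,0,0.0008,0,0.0005,0.085],[0,0,0,0.0008,0,0.0005,0.085],[0,0,0,0.0008,0,-0.01,0.085],[0,0,0,0.0008,0,-0.025,0.085],[0,0,0,0.0008,0,-0.045,0.085],[0,0,0,0.0008,0,-0.07,0.085],[0,0,0,0.0008,0,-0.095,0.085],[0,0,0,0.0008,0,-0.11,0.085],[0,0,0,0.0008,0,-0.11,0.085]],
  ],
)

```text
time: 14.43
position: [600.3, -183.4, 198.7]
eef_rot: [0.003, 0.012, 1.0, -0.001]
contact_force: [0.0, 0.5, -0.1]
opening: 84.9
finger_force: 0.0
```

```bash
python3 -c "
from h import *
avg(3,FULL); goto(590,-43,190,0)
p,d,m=snap('scene')
cv2.imwrite('pics/s5.png',cv2.resize(p[180:320,270:440,::-1],None,fx=4,fy=4,interpolation=cv2.INTER_CUBIC))
"
```

```text
rack x,y 20.5 -0.1
F [-0.29 -0.3  -0.63  0.02  0.   -0.02] sd [0.17 0.26 0.26] pos [ 598.7 -182.6  194.3] t 14.5833 open 84.93467984118251
turn [ 0.0001 -0.0001 -0.0237] shift m [0.012  0.1393 0.0043] F [-0.35 -0.   -0.84] t 14.5833 [ 598.7 -182.6  194.3]
```

View pics/s5.png

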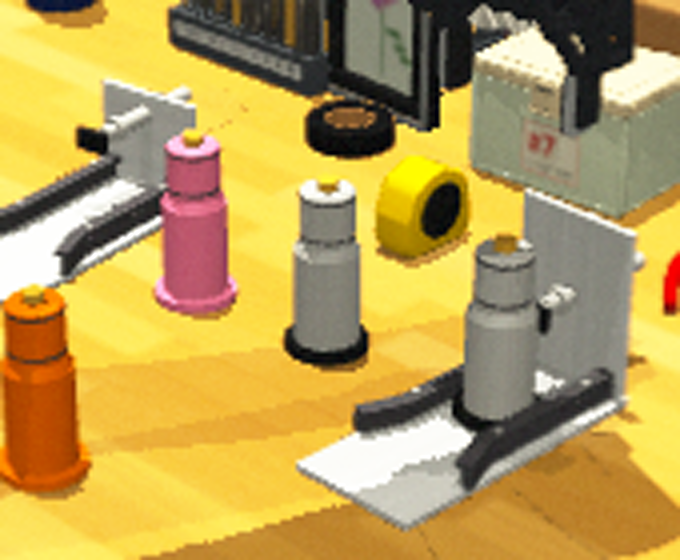

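A stands upright under the rails at the pad (500,350), and B's stub is at (327,184). Next, grasp B.

Request:
move_arm(
  series=[
    [[0,0,-0.024,0.011,0.03,0,0.085],[0,0,-0.024,0.011,0.06,0,0.085],[0,0,-0.024,0.011,0.09,0,0.085],[0,0,-0.024,0.011,0.12,0,0.085],[0,0,-0.024,0.011,0.139,0,0.085],[0,0,-0.024,0.011,0.139,0,0.085],[0,0,-0.024,0.011,0.139,0.025,0.085],[0,0,-0.024,0.011,0.139,0.05,0.085],[0,0,-0.024,0.011,0.139,0.075,0.085],[0,0,-0.024,0.011,0.139,0.095,0.085],[0,0,-0.024,0.011,0.139,0.115,0.085],[0,0,-0.024,0.011,0.139,0.115,0.06],[0,0,-0.024,0.011,0.139,0.115,0.05],[0,0,-0.024,0.011,0.139,0.115,0.045],[0,0,-0.024,0.011,0.139,0.115,0.042],[0,0,-0.024,0.011,0.139,0.115,0.039],[0,0,-0.024,0.011,0.139,0.115,0.036],[0,0,-0.024,0.011,0.139,0.115,0.033],[0,0,-0.024,0.011,0.139,0.115,0.02],[0,0,-0.024,0.011,0.139,0.115,0.02]],
  ],
  force=40,
)

```text
time: 16.3
position: [592.0, -42.9, 80.4]
eef_rot: [0.001, -0.0, 1.0, 0.0]
contact_force: [-0.9, 4.3, 8.4]
opening: 35.2
finger_force: 39.3
```

Request:
move_arm(
  series=[
    [[0,0,0,0,0,-0.005,0.02],[0,0,0,0,0,-0.012,0.02],[0,0,0,0,0,-0.02,0.02],[0,0,0,0,0,-0.03,0.02],[0,0,0,0,0,-0.03,0.02],[0,0,0,0,0,-0.03,0.02],[0,0,0,0,0,-0.03,0.02]],
  ],
)

```text
time: 16.88
position: [591.1, -43.4, 109.3]
eef_rot: [0.0, -0.0, 1.0, -0.0]
contact_force: [-0.5, 0.4, -0.9]
opening: 34.9
finger_force: 40.0
```

```bash
python3 -c "
from h import *
avg(8); x,y,a=SPENT; X,Y=x-85*np.cos(a),y-85*np.sin(a); print(X,Y); goto(X,Y,110,a)
"
```

```text
F [-0.11  0.05 -1.5   0.01  0.01 -0.03] sd [0.56 0.68 0.43] pos [591.2 -43.5 109.2] t 17.2833 open 34.725933254989016
497.8316403219259 184.3388352552399
turn [-1.000e-04 -3.000e-04 -1.398e-01] shift m [ 0.0933  0.2279 -0.0008] F [ 0.74 -1.51 -1.74] t 17.2833 [591.2 -43.5 109.2]
```

B weighs about 1.5 N, so it is the spent one. I'll go back in x first to clear the pink decoy, then across to the low rack's mouth.

Request:
move_arm(
  series=[
    [[0,0,0,0.012,0,0,0.02],[0,0,0,0.035,0,0,0.02],[0,0,0,0.06,0,0,0.02],[0,0,-0.02,0.082,0.005,0,0.02],[0,0,-0.03,0.095,0.02,0,0.02],[0,0,-0.04,0.098,0.045,0,0.02],[0,0,-0.06,0.098,0.07,0,0.02],[0,0,-0.08,0.098,0.095,0,0.02],[0,0,-0.1,0.098,0.12,0,0.02],[0,0,-0.12,0.098,0.145,0,0.02],[0,0,-0.14,0.098,0.17,0,0.02],[0,0,-0.14,0.0955,0.195,0,0.02],[0,0,-0.14,0.0935,0.215,0,0.02],[0,0,-0.14,0.0933,0.2265,0,0.02],[0,0,-0.14,0.0933,0.228,0,0.02],[0,0,-0.14,0.0933,0.228,0.006,0.02],[0,0,-0.14,0.0933,0.228,0.013,0.02],[0,0,-0.14,0.0933,0.228,0.018,0.02],[0,0,-0.14,0.0933,0.228,0.02,0.02],[0,0,-0.14,0.0933,0.228,0.02,0.02]],
  ],
)

```text
time: 18.95
position: [497.6, 183.5, 88.5]
eef_rot: [-0.001, -0.069, 0.998, -0.0]
contact_force: [-0.2, 0.5, -1.7]
opening: 35.0
finger_force: 40.0
```

```bash
python3 -c "
from h import *
avg(5,SPENT); x,y,a=SPENT; goto(x-85*np.cos(a),y-85*np.sin(a),88.5,a)
p,d,m=snap('scene')
cv2.imwrite('pics/s6.png',cv2.resize(p[170:310,200:400,::-1],None,fx=4,fy=4,interpolation=cv2.INTER_CUBIC))
"
```

```text
rack x,y -84.8 0.1
F [-0.4   0.28 -1.2   0.01  0.    0.01] sd [0.34 0.43 0.41] pos [498.  184.5  89.5] t 19.2 open 35.031476500534175
turn [0.0001 0.0004 0.    ] shift m [ 0.0002 -0.0001  0.001 ] F [-0.18  0.24 -0.69] t 19.2 [498.  184.5  89.5]
```

View pics/s6.png

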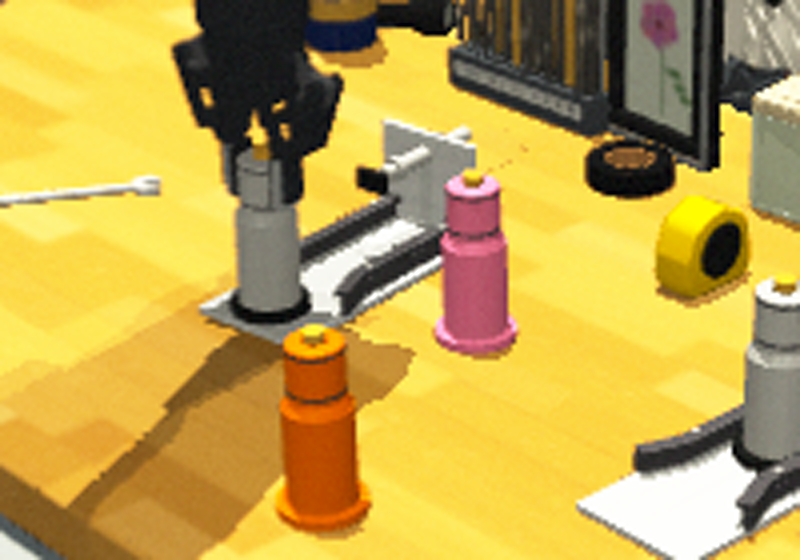

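B is held upright over the apron: foot at (270,302), pad at (372,178). I'll slide it in to x≈-20.

Request:
move_arm(
  series=[
    [[0,0,0,0,0,0.001,0.02],[0,0,0,-0.004,0,0.001,0.02],[0,0,0,-0.01,0,0.001,0.02],[0,0,0,-0.017,0,0.001,0.02],[0,0,0,-0.024,0,0.001,0.02],[0,0,0,-0.031,0,0.001,0.02],[0,0,0,-0.037,0,0.001,0.02],[0,0,0,-0.043,0,0.001,0.02],[0,0,0,-0.048,0,0.001,0.02],[0,0,0,-0.053,0,0.001,0.02],[0,0,0,-0.057,0,0.001,0.02],[0,0,0,-0.061,0,0.001,0.02],[0,0,0,-0.065,0,0.001,0.02],[0,0,0,-0.065,0,0.001,0.02],[0,0,0,-0.065,0,0.001,0.02]],
  ],
)

```text
time: 20.5
position: [562.2, 193.6, 88.2]
eef_rot: [-0.0, -0.07, 0.998, -0.0]
contact_force: [-0.3, -0.5, -1.8]
opening: 35.0
finger_force: 40.0
```

```bash
python3 -c "
from h import *
avg(5,SPENT)"
```

```text
rack x,y -20.1 0.2
F [-0.21 -0.05 -1.25 -0.02  0.02  0.02] sd [0.5  0.44 0.38] pos [562.1 193.6  88.3] t 20.75 open 35.04766246725399
```

Request:
move_arm(
  series=[
    [[0,0,0,-0.002,0,0,0.02],[0,0,0,-0.004,0,0,0.02],[0,0,0,-0.006,0,0,0.02],[0,0,0,-0.008,0,0,0.02],[0,0,0,-0.01,0,0,0.02],[0,0,0,-0.012,0,0,0.02],[0,0,0,-0.013,0,0,0.02],[0,0,0,-0.013,0,0,0.02],[0,0,0,-0.013,0,0,0.02]],
  ],
)

```text
time: 21.5
position: [575.1, 195.4, 88.2]
eef_rot: [-0.0, -0.07, 0.998, -0.0]
contact_force: [0.4, 0.1, -1.4]
opening: 34.9
finger_force: 40.0
```

```bash
python3 -c "
from h import *
avg(4,SPENT)"
```

```text
rack x,y -7.0 0.2
F [-0.02  0.11 -1.72  0.01 -0.   -0.01] sd [0.21 0.45 0.43] pos [575.  195.4  88.3] t 21.7 open 35.369119874484745
```

Request:
move_arm(
  series=[
    [[0,0,0,-0.001,0,0,0.02],[0,0,0,-0.002,0,0,0.02],[0,0,0,-0.003,0,0,0.02],[0,0,0,-0.004,0,0,0.02],[0,0,0,-0.005,0,0,0.02],[0,0,0,-0.005,0,0,0.02],[0,0,0,-0.005,0,0,0.02]],
  ],
)

```text
time: 22.28
position: [579.9, 196.1, 88.2]
eef_rot: [-0.0, -0.07, 0.998, -0.0]
contact_force: [-1.0, -0.3, -0.8]
opening: 34.8
finger_force: 40.0
```

```bash
python3 -c "
from h import *
avg(4,SPENT)"
```

```text
rack x,y -2.0 0.1
F [-1.66  0.02 -1.42 -0.05  0.34  0.  ] sd [0.54 0.35 0.53] pos [580.  196.1  88.3] t 22.4833 open 35.03414826548076
```

Request:
move_arm(
  series=[
    [[0,0,0,-0.0007,0,0,0.02],[0,0,0,-0.0014,0,0,0.02],[0,0,0,-0.002,0,0,0.02],[0,0,0,-0.0027,0,0,0.02],[0,0,0,-0.0032,0,0,0.02],[0,0,0,-0.0032,0,0,0.02],[0,0,0,-0.0032,0,0,0.02]],
  ],
)

```text
time: 23.07
position: [582.6, 196.5, 88.0]
eef_rot: [-0.001, -0.07, 0.998, -0.0]
contact_force: [-6.6, -1.0, 0.3]
opening: 34.8
finger_force: 40.1
```

```bash
python3 -c "
from h import *
avg(6,SPENT)"
```

```text
rack x,y 0.6 0.2
F [-6.27 -0.74  0.22 -0.21  1.52 -0.02] sd [0.38 0.36 0.27] pos [582.6 196.5  88.1] t 23.3667 open 34.83255229874948
```

Request:
move_arm(
  series=[
    [[0,0,0,-0.0006,0,0,0.02],[0,0,0,-0.0012,0,0,0.02],[0,0,0,-0.0012,0,0,0.02],[0,0,0,-0.0012,0,0,0.02],[0,0,0,-0.0012,0,0,0.02],[0,0,0,-0.0012,0,0,0.02]],
  ],
)

```text
time: 23.87
position: [583.5, 196.6, 88.0]
eef_rot: [-0.001, -0.07, 0.998, -0.0]
contact_force: [-8.7, -1.4, 0.5]
opening: 35.2
finger_force: 40.2
```

```bash
python3 -c "
from h import *
avg(5,SPENT)"
```

```text
rack x,y 1.5 0.2
F [-7.68 -1.16  0.39 -0.28  1.94 -0.03] sd [0.62 0.69 0.18] pos [583.5 196.6  87.9] t 24.1167 open 35.081432781191985
```

Request:
move_arm(
  series=[
    [[0,0,0,0.001,0,0,0.02],[0,0,0,0.002,0,0,0.02],[0,0,0,0.003,0,0,0.02],[0,0,0,0.004,0,0,0.02],[0,0,0,0.0048,0,0.0005,0.02],[0,0,0,0.0048,0,0.001,0.02],[0,0,0,0.0048,0,0.0015,0.02],[0,0,0,0.0048,0,0.0015,0.02],[0,0,0,0.0048,0,0.0015,0.02]],
  ],
)

```text
time: 24.87
position: [579.8, 196.1, 86.8]
eef_rot: [0.0, -0.07, 0.998, -0.0]
contact_force: [-1.1, -0.1, -1.1]
opening: 35.1
finger_force: 40.0
```

```bash
python3 -c "
from h import *
avg(5,SPENT)"
```

```text
rack x,y -2.3 0.2
F [-0.97 -0.1  -1.41 -0.02  0.27  0.01] sd [0.39 0.49 0.34] pos [579.7 196.   86.8] t 25.1167 open 34.73289560445154
```

Request:
move_arm(
  series=[
    [[0,0,0,0,0,0.0004,0.02],[0,0,0,0,0,0.0008,0.02],[0,0,0,0,0,0.0008,0.02],[0,0,0,0,0,0.0008,0.037],[0,0,0,0,0,0.0008,0.042],[0,0,0,0,0,0.0008,0.05],[0,0,0,0,0,0.0008,0.06],[0,0,0,0,0,0.0008,0.075],[0,0,0,0,0,0.0008,0.085],[0,0,0,0,0,0.0008,0.085],[0,0,0,0,0,0.0008,0.085],[0,0,0,0,0,-0.01,0.085],[0,0,0,0,0,-0.025,0.085],[0,0,0,0,0,-0.045,0.085],[0,0,0,0,0,-0.07,0.085],[0,0,0,0,0,-0.095,0.085],[0,0,0,0,0,-0.11,0.085],[0,0,0,0,0,-0.11,0.085]],
  ],
)

```text
time: 26.62
position: [581.1, 196.4, 201.2]
eef_rot: [0.003, -0.07, 0.998, 0.001]
contact_force: [0.4, -0.6, 0.0]
opening: 85.1
finger_force: 0.0
```

```bash
python3 -c "
from h import *
avg(3,SPENT)
p,d,m=snap('scene')
cv2.imwrite('pics/s7.png',cv2.resize(p[160:320,200:440,::-1],None,fx=3.3,fy=3.3,interpolation=cv2.INTER_CUBIC))
"
```

```text
rack x,y -2.6 0.2
F [ 0.09  0.08 -0.56  0.02  0.04 -0.02] sd [0.66 0.16 0.35] pos [579.4 196.  196.8] t 26.7667 open 85.010932643207
```

View pics/s7.png

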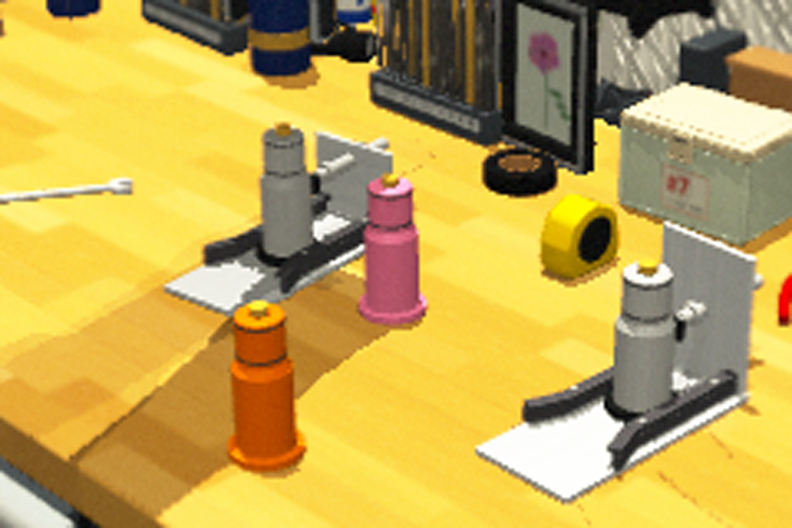

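Both cartridges stand upright in their racks at the pads: light at (287,200) in the low rack, heavy at (645,340) in the tall one. The gripper is clear and the bystanders in view have not moved. Handing in.

```bash
python3 -c "
from h import *
print(workorder.close_job())"
```

```text
the job is handed in; nothing more can be done
None
```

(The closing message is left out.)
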